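# Bench test of a coin-op washer: select cold, then push the coin slide home

## Robot

A 6-joint arm with a two-finger parallel gripper is mounted at the origin on a cart in front of the work surface, level with it; the furniture and walls round the work are solid. World frame = base frame: x ahead of the robot, y to its left, z up, the work surface at z = 0. Lengths are in mm, angles in rad, forces in N, time in s.
With the tool pointing down it reaches from about 275 to 750 mm from the base axis. Payload 10.2 kg.
Tool frame: the origin (TCP) lies at the very end of the fingers, on their centre line; the grasp point (between the pads) lies 19 mm behind it; z points along the fingers, y is the line along which they close (so a half turn about z gives the same grasp; the last joint's range is limited). The gripper opens to 85 mm and grips with 20 to 120 N. Pads are 22 mm wide; open, the fingers measure 114 mm over their backs; the gripper's body (76 mm by 85 mm) begins 54 mm behind the grasp point. The pads swing forward as they close: fully open they stand 13 mm farther back than shut.
Start: joints at [-0.223, 0.313, 1.498, -0, 1.331, -0.223], TCP at [525.006, -0.013, 193.894] pointing down, gripper open.
Joint ranges: [-2.94, 2.94], [-0.97, 2.17], [0.19, 2.56], [-1.23, 4.37], [0.02, 3.11], [-2.88, 2.88]. Speed limits (rad/s): [2.39, 2.39, 3.01, 3.14, 3.14, 3.14].

## Interface

Orientations are given as a unit quaternion [w, x, y, z].
In Python, from rig import monitor, eyes, job gives the robot as it stands. The module is installed in compiled form; this text tells all that it offers.
- The arm moves only by the tool send_rows, never from a script. Its argument "targets" is one flat list of numbers, 7 for each row, row after row: the turn, a rotation vector about the tool's x, y, z in degrees, then the shift along the tool's x, y, z in units of 60 mm (1.0 is 60 mm), then the opening, from -1 (shut) to 1 (fully open), so that 0 is half open. A call has 1 to 5 rows; each row shifts and turns the commanded pose from where the row before left it, along the tool's axes as they then stand; what a row does not reach is not made up. A row lasts 1/8 s, in which the tool goes at most 62.5 mm and 10.7 degrees, less where a joint would pass 70% of its speed; a pose out of reach is approached as far as the arm can. A call is refused whole if a number of a shift passes 1 or a number of a turn 10.7, either way. A call with a gripper value outside its range is refused whole. The fingers move at their own pace and stop on an object; "newtons" is the grip in N (left out, the last holds). Time passes only in rows, so rows that do not move let the fingers close. It gives the time, the measured TCP pose, the force, the opening and the grip force at its end, in the units of the state.
- monitor.sense(): the state, without advancing time (a new reading comes with each control period).
- eyes.capture(name): name is "scene" or "side" or "wrist"; returns a dict with "img" (400x640x3 uint8, red, green, blue), "K" (3x3 intrinsics, pixels), "R" (3x3) and "t" (3): a world point X has camera coordinates R X + t. Camera axes: x right, y down, z forward; pixel columns grow to the right and rows downward; lengths in mm; the calibration is good to about 2 mm. The wrist camera is an equidistant fisheye: a pixel r from the principal point sees the ray r / f radians off the axis. A picture is of the moment at which its call begins. There is no depth.
- job.finish_job(): hands the job in; it is judged then, once.
The state is a dict: "time_s": time; "joints": joint angles; "dq": joint speeds; "tau": joint torques, N m; "eef_pos": TCP position; "ee_rot": TCP orientation; "force": force on the tool from outside, world axes, zero at the start; "wrist_torque": the same for the moment, N m; "grip_width": opening from 0.0 (shut) to 1.0 (fully open); "grip_force": force on a finger pad.
Only numpy, scipy, OpenCV 4.12 (cv2) and the standard library are available. Lean on these libraries where they do the work, as an engineer would, in place of code of your own. Each camera call takes 0.05 s, during which the arm holds its last target. There are 200 camera calls.

## Task

Bench-test the coin-op washer controls: with the fingertips, lightly press the blue cold-water button on the selector box and let it spring back up, then push the tongue of the coin slide fully home into its mechanism, leave it in, and take the hand away. Do not press the red or the yellow button, do not shove the coin slide's block along the table, grasp or lift nothing, and leave the battery, the pulley and the mug where they stand.

Things in the scene. Friction and masses are not known exactly. Their poses are not given: they have to be found in the camera images.
- coin_slide: coin-slide mechanism on a wooden test block, standing loose on the table, 0.8 to 1.25 kg, 172 (x, tongue out) x 150 (y) x 68 (z) mm; origin under the mechanism's centre on the table. Its x axis points from the tongue into the mechanism, the direction in which the tongue is pushed; y to its left seen along x. Wooden base and metal body reach from x = -29 to x = +86 mm; the metal tongue sticks out at the -x end. It slides on the table when pushed with more than about 4 to 9 N
- tongue_face (a point): centre of the front face of the tongue's end plate, which moves with the tongue: an upright metal plate 92 mm wide (along y of the coin slide) and 20 mm tall, from 33 to 53 mm above the table; this point is 43 mm above the table. Push here along +x of the coin slide. Same axes as the coin slide
- coin_slide_slide (a joint): travel of the tongue into the mechanism: 0 m fully out, 0.045 m fully home against the stop; at the start 0 to 0.010 m. It has no spring and stays where it is left; it moves against about 1 N of friction
- selector: grey metal selector box screwed to the table, 100 (x) x 200 (y) x 52 mm high, with a bare aluminium fascia on top that carries three round push buttons in a row along its y axis, 55 mm apart; which colour sits in which place varies. Origin under its centre on the table
- cold_button_top (a point): centre of the top of the blue cold-water button, round, 29 mm across, 68 mm above the table when up; z points up. It is pressed straight down
- cold_button (a joint): travel of the blue button: 0 m up, 0.005 m fully down. It is sprung and comes back up by itself: 1.2 N starts it, 4 N holds it fully down; it switches at 0.003 m
- hot_button_top (a point): centre of the top of the red hot-water button, same size and height; not to be pressed
- hot_button (a joint): travel of the red button, 0 m up, 0.005 m down
- warm_button_top (a point): centre of the top of the yellow warm-water button, same size and height; not to be pressed
- warm_button (a joint): travel of the yellow button, 0 m up, 0.005 m down
- cell_1: green battery standing on end near the front left corner of the coin slide (beside its tongue, towards its +y), 15 mm diameter, 50 mm tall; origin at the centre of its foot; easily toppled
- motor_pulley: grey metal belt pulley lying flat in front of the selector box, 63 mm diameter, 22 mm high; origin at the centre of its underside
- mug: white spotted mug standing towards the back of the table, 82 x 114 mm with its handle, 91 mm high; origin near the centre of its foot

How it is judged (in metres and radians):
On the way, in this order (a step that is already met when the one before it is completed fails the run):
1. the blue button is pressed in past its switching point while the coin slide is still out (value of joint cold_button above 0.003 m and contact force between the fingers and cold_button above 0.5 N and value of joint coin_slide_slide below 0.02 m), for 0.05 s.
2. the blue button has sprung back up, the coin slide still out (value of joint cold_button below 0.001 m and value of joint coin_slide_slide below 0.02 m), for 0.05 s.
3. the coin slide's tongue is pushed fully home (value of joint coin_slide_slide above 0.042 m), for 0.2 s.
At the end, for the whole second after the job is handed in: The coin slide's tongue is in by more than 42 of its 45 mm, all three buttons are up (within 1 mm), the coin slide's block stands flat within 20 mm of where it was, and battery, pulley and mug stand within 10 mm of where they were (value of joint coin_slide_slide above 0.042 m and value of joint each of cold_button, hot_button, warm_button below 0.001 m and distance of coin_slide from where it was at the start of the episode below 0.02 m and angle between coin_slide's own z axis and vertical below 0.05 rad and linear speed of coin_slide below 0.02 m/s and distance of each of cell_1, motor_pulley, mug from where it was at the start of the episode below 0.01 m and angle between cell_1's own z axis and vertical below 0.2 rad); the robot touches nothing.
It fails at once if the red or the yellow button is pressed (more than 1.5 mm) (value of joint any of hot_button, warm_button above 0.0015 m).
It fails at once if the blue button is struck with more than 30 N instead of lightly (contact force between the arm and cold_button above 30 N).
It fails at once if the coin slide's block is shoved more than 20 mm, lifted or tipped (distance of coin_slide from where it was at the start of the episode above 0.02 m or height (world z) of coin_slide above 0.006 m or angle between coin_slide's own z axis and vertical above 0.1 rad).
It fails at once if the battery, the pulley or the mug is moved more than 10 mm, toppled or lifted (distance of any of cell_1, motor_pulley, mug from where it was at the start of the episode above 0.01 m or angle between cell_1's own z axis and vertical above 0.3 rad).
It also fails if it takes over 51 s, if anything falls off the work surface, if the arm or the gripper's body presses on something with over 40 N, if the wrist force passes 120 N, or if a joint passes its speed limit or range.

## Working session

There is one attempt and no reset: what is moved stays moved. The work goes in short steps, Python scripts to look and compute and a tool call to move; the robot and the scene stay as the last step left them, time stands still between calls to the robot, and variables do not carry over. Pictures are saved under pics/ and viewed, at most 10 in all, crops included, and the job is handed in when it is done.

Besides the shell and the picture viewer there is one more tool, called after ">>>" as name(argument=value, ...) on one line, values as JSON. send_rows: Moves the arm, as the interface text tells. Its arguments: {"type":"object","properties":{"targets":{"type":"array","items":{"type":"number"}},"newtons":{"type":"number"}},"required":["targets"]}

```bash
mkdir -p pics; cat > h.py <<'E'
import numpy as np, cv2
from rig import monitor, eyes, job
def cap(n,f):
    c=eyes.capture(n); cv2.imwrite('pics/'+f,c['img'][:,:,::-1]); np.savez('pics/'+f+'.npz',**c); return c
def ray(c,u,v,z,fish=False):
    K=c['K']
    p=np.array([(u-K[0,2])/K[0,0],(v-K[1,2])/K[1,1],1.])
    if fish:
        r=np.hypot(p[0],p[1]); p=np.array([p[0]/r*np.sin(r),p[1]/r*np.sin(r),np.cos(r)]) if r>1e-9 else p
    R=c['R'];o=-R.T@c['t'];d=R.T@p
    return o+d*(z-o[2])/d[2]
E
python3 - <<'E'
from h import *
c=cap('scene','a.png');s=cap('side','b.png');w=cap('wrist','w.png')
for k in (c,s,w): print(np.round(-k['R'].T@k['t']),k['K'][0,0])
print(monitor.sense())
E
```

```text
[ 62. 588. 629.] 407.2225510219107
[  72. -551.  536.] 470.4981822046648
[525.  71. 375.] 309.70691628693146
{'time_s': 0.15, 'joints': array([-2.23409111e-01,  3.13345025e-01,  1.49825558e+00,  2.40768908e-05,
        1.33103801e+00, -2.23414322e-01]), 'dq': array([-0.00033399, -0.00158841, -0.00283946,  0.00106519,  0.00043618,
       -0.00011612]), 'tau': array([ 1.79854873e-03, -4.12368500e+01, -2.59796566e+01, -1.57318855e-04,
        3.17765021e-03, -3.62555340e-05]), 'eef_pos': array([5.24762591e+02, 4.40110670e-02, 1.93457146e+02]), 'ee_rot': array([-4.48775798e-04,  7.07106868e-01,  7.07106501e-01, -2.68785409e-04]), 'force': array([-0.39926797, -0.15192806, -0.80343491]), 'wrist_torque': array([ 0.01337909,  0.0631594 , -0.01094951]), 'grip_force': 0.0, 'grip_width': 0.9993814313493963}
```

View pics/a.png

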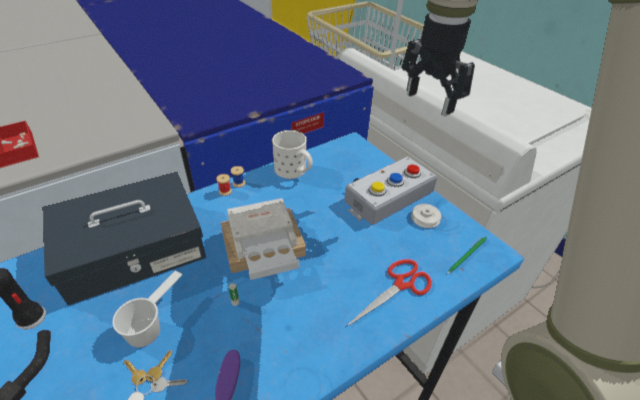

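View pics/b.png

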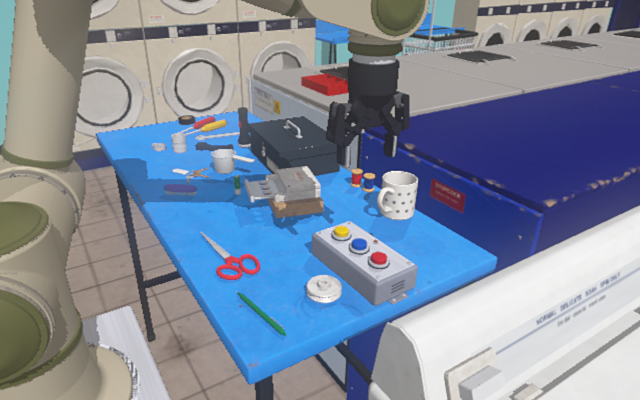

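View pics/w.png

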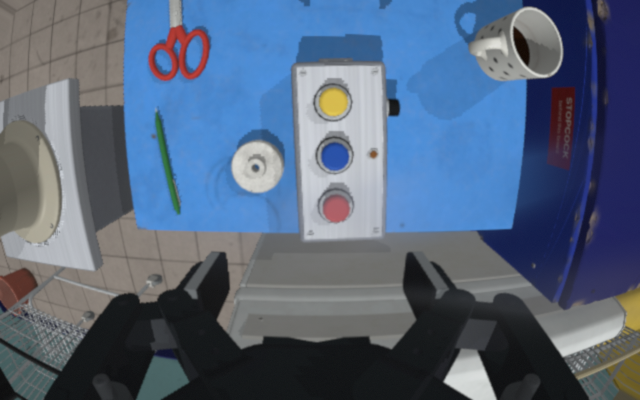

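The pictures show the blue button between yellow and red: scene (397,178), side (360,244), wrist (334,155). The coin slide's tongue points at the robot (scene ~(272,268), side ~(248,188)). The battery is at scene (234,293).

```bash
python3 - <<'E'
from h import *
L=lambda f:dict(np.load('pics/'+f+'.npz'))
a,b,w=L('a.png'),L('b.png'),L('w.png')
for n,p in dict(blue=(397,178),yel=(377,187),red=(413,170)).items(): print('scene',n,ray(a,*p,68).round())
for n,p in dict(blue=(360,243),yel=(342,231),red=(379,258)).items(): print('side',n,ray(b,*p,68).round())
for n,p in dict(blue=(334,154),yel=(332,102),red=(336,207)).items(): print('wrist',n,ray(w,*p,68,True).round())
A=cv2.resize(a['img'][190:310,210:320],None,fx=5,fy=5,interpolation=cv2.INTER_CUBIC)
cv2.imwrite('pics/ac.png',A[:,:,::-1])
A=cv2.resize(b['img'][155:225,220:340],None,fx=6,fy=6,interpolation=cv2.INTER_CUBIC)
cv2.imwrite('pics/bc.png',A[:,:,::-1])
E
```

```text
scene blue [537.  35.  68.]
scene yel [537.  93.  68.]
scene red [539. -16.  68.]
side blue [542.  25.  68.]
side yel [538.  77.  68.]
side red [541. -32.  68.]
wrist blue [543.  32.  68.]
wrist yel [540.  84.  68.]
wrist red [545. -23.  68.]
```

View pics/ac.png

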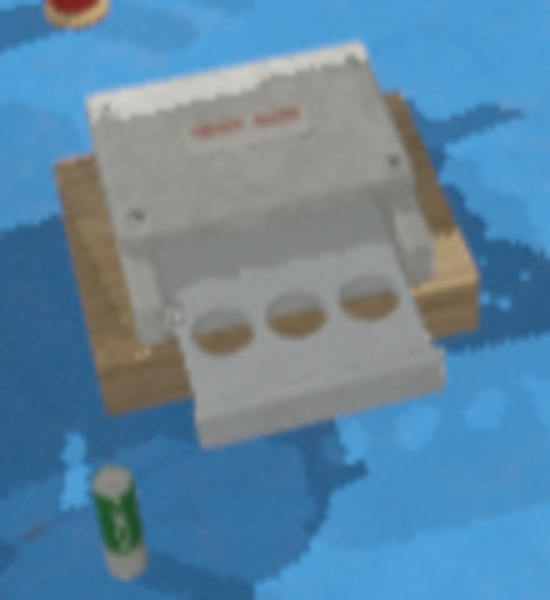

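View pics/bc.png

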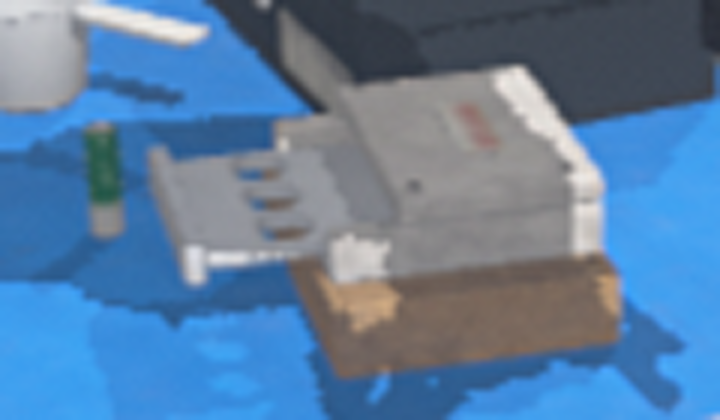

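Crops: in the scene view, the end plate's top edge runs from (249.4,273) to (298.4,262.4). In the side view it runs from (245.8,180) to (250.8,197). The battery foot is at scene (235.6,305) and side (237.5,194).

```bash
python3 - <<'E'
from h import *
L=lambda f:dict(np.load('pics/'+f+'.npz'))
a,b=L('a.png'),L('b.png')
def pr(n,c,u,v,z): print(n,ray(c,u,v,z).round(1)[:2])
pr('sc TL',a,249.4,273,53);pr('sc TR',a,298.4,262.4,53);pr('sc BL',a,251.4,279.2,33);pr('sc BR',a,298.4,267.6,33)
pr('sd TL',b,245.8,180,53);pr('sd TR',b,250.8,197,53);pr('sd BR',b,252,202.3,33)
pr('base L',a,232,272.4,0);pr('base R',a,305.6,256,0)
pr('sd baseR',b,276.5,218,0);pr('sd baseR back',b,323,212,0)
pr('bat sc',a,235.4,304.5,0);pr('bat sc top',a,232.4,284.6,50);pr('bat sd',b,237.5,193.5,0);pr('bat sd top',b,237,176.5,50)
E
```

```text
sc TL [491.3 423.5]
sc TR [464.5 338.5]
sc BL [491.9 421.2]
sc BR [468.  336.4]
sd TL [491.5 416.3]
sd TR [462.4 326.8]
sd BR [469.2 337.1]
base L [550.4 435.6]
base R [507.5 294.6]
sd baseR [509.6 294.9]
sd baseR back [617.6 263.4]
bat sc [481.4 461.8]
bat sc top [487.2 458.6]
bat sd [484.7 458.4]
bat sd top [484.1 452.5]
```

>>> send_rows(targets=[0, 0, 0, 0.26, 0.13, 0.7, -1, 0, 0, 0, 0.26, 0.14, 0.8, -1, 0, 0, 0, 0, 0, 0, -1, 0, 0, 0, 0, 0, 0, -1, 0, 0, 0, 0, 0, 0, -1], newtons=20)

```text
time_s: 0.78
eef_pos: [542.0, 30.6, 105.8]
ee_rot: [0.001, 0.707, 0.707, 0.001]
force: [-0.1, -0.4, -0.3]
grip_width: -0.002
grip_force: 0.0
```

```bash
python3 - <<'E'
from h import *
w=cap('wrist','w2.png');s=cap('side','b2.png')
i=np.hstack([w['img'][40:400,120:520],s['img'][140:320,250:450].repeat(2,0).repeat(2,1)])
cv2.imwrite('pics/c2.png',i[:,:,::-1])
p=monitor.sense();print(p['eef_pos'],p['force'],p['grip_width'])
# blob centroid of blue button, restricted by saturation
g=w['img'].astype(int);m=((g[:,:,2]>g[:,:,0]+70)&(g[:,:,1]<100)).astype('uint8')
n,l,st,ce=cv2.connectedComponentsWithStats(m)
for k in range(1,n):
    if st[k,4]>150: print(st[k],ce[k].round(1),ray(w,*ce[k],68,True).round(1))
E
```

```text
[541.74034105  30.69874175 105.26225723] [0.25713949 0.9256086  0.23153485] 0.0012349287938550238
[ 270    0  139   81 6473] [336.2  39.8] [556.2 156.   68. ]
[ 475    0   79   56 1972] [510.9  16.5] [700.7 195.2  68. ]
[389 101  16  30 302] [394.3 113.8] [598.  103.7  68. ]
[200 166  58  36 543] [228.3 176.8] [477.3  57.9  68. ]
[616 196  24  82 342] [628.3 233.7] [927.   -2.8  68. ]
[577 323  22  38 152] [586.9 343. ] [ 927.8 -171.1   68. ]
```

View pics/c2.png

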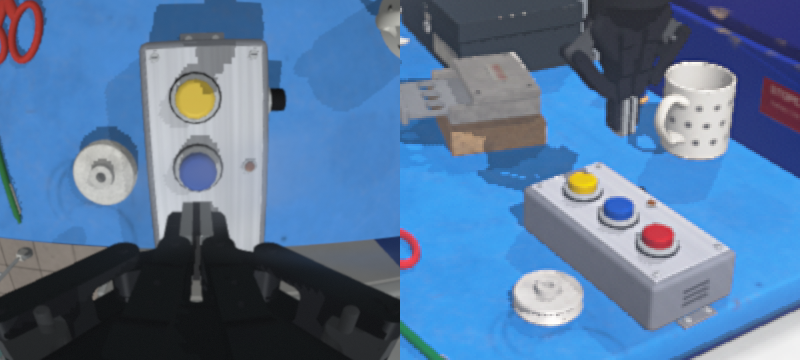

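The wrist view shows blue at (318,207) and yellow at (315,139), with the shut fingertips at (318,245). The side view shows the tip at (364,206).

```bash
python3 - <<'E'
from h import *
w=dict(np.load('pics/w2.png.npz'));s=dict(np.load('pics/b2.png.npz'))
for p in ((318,207),(315,139),(318,245)): print(ray(w,*p,68,True).round(1))
print(ray(w,318,245,105,True).round(1))
q=s['K']@(s['R']@np.array([541.7,30.7,105.3])+s['t']);print(q[:2]/q[2])
q=s['K']@(s['R']@np.array([541.7,30.7,68])+s['t']);print(q[:2]/q[2])
g=s['img'].astype(int);m=((g[:,:,2]>g[:,:,0]+70)&(g[:,:,1]<110)).astype('uint8')
m[:230]=0;m[260:]=0;m[:,:340]=0;m[:,380:]=0
v,u=np.nonzero(m);print(u.mean(),v.mean(),len(u),ray(s,u.mean(),v.mean(),66))
E
```

```text
[543.6  34.5  68. ]
[541.4  84.5  68. ]
[543.6   3.7  68. ]
[543.2  20.3 105. ]
[359.11459602 224.18728618]
[358.03685107 241.55453357]
358.9548872180451 243.78195488721803 133 [540.51033059  26.12677848  66.        ]
```

```bash
python3 - <<'E'
from h import *
s=dict(np.load('pics/b2.png.npz'));w=dict(np.load('pics/w2.png.npz'))
i=np.hstack([cv2.resize(s['img'][130:260,310:430],None,fx=4,fy=4),cv2.resize(w['img'][190:320,270:350],None,fx=4,fy=4)])
cv2.imwrite('pics/d2.png',i[:,:,::-1]); print(i.shape)
c=eyes.capture('scene');q=c['K']@(c['R']@np.array([541.7,30.7,105.3])+c['t']);print(q[:2]/q[2])
E
```

```text
(520, 800, 3)
[399.62670178 162.68001055]
```

View pics/d2.png

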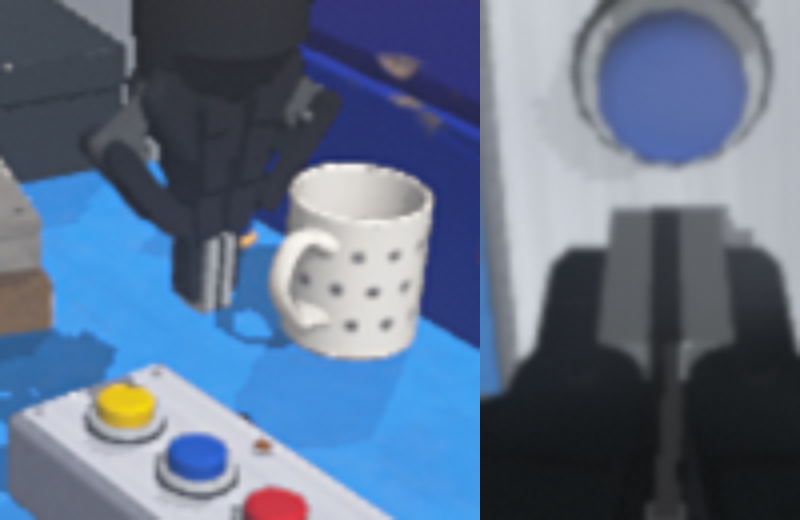

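The blue button is fully visible in the wrist view at (316,211), and the near edge of the tip is at (316,242). In the side view the tip bottom is at (361,205), well above where the reported TCP projects (359,224). I'll triangulate the tip before trusting the height.

```bash
python3 - <<'E'
from h import *
s=dict(np.load('pics/b2.png.npz'));w=dict(np.load('pics/w2.png.npz'))
print('cam',-w['R'].T@w['t'], 'axis',w['R'][2])
for z in (105,115,125,135,145,155): print(z,'side',ray(s,361,205,z).round(1)[:2],'wrist',ray(w,316,241.7,z,True).round(1)[:2])
print('blue',ray(w,316.3,211,68,True))
q=w['K'];print(q)
c=cap('scene','a2.png');i=cv2.resize(c['img'][60:220,320:480],None,fx=3.7,fy=3.7);cv2.imwrite('pics/e2.png',i[:,:,::-1])
E
```

```text
cam [541.21821895 101.72606751 287.12794556] axis [ 0.00372603 -0.28039102 -0.95987863]
105 side [590.6  89.3] wrist [541.9  22.6]
115 side [578.6  74.4] wrist [541.9  26.9]
125 side [566.6  59.6] wrist [541.9  31.3]
135 side [554.6  44.7] wrist [541.8  35.6]
145 side [542.6  29.9] wrist [541.8  40. ]
155 side [530.6  15. ] wrist [541.7  44.3]
blue [542.32414102  31.35280414  68.        ]
[[309.70691629   0.         315.94933219]
 [  0.         309.70691629 202.78001265]
 [  0.           0.           1.        ]]
```

View pics/e2.png

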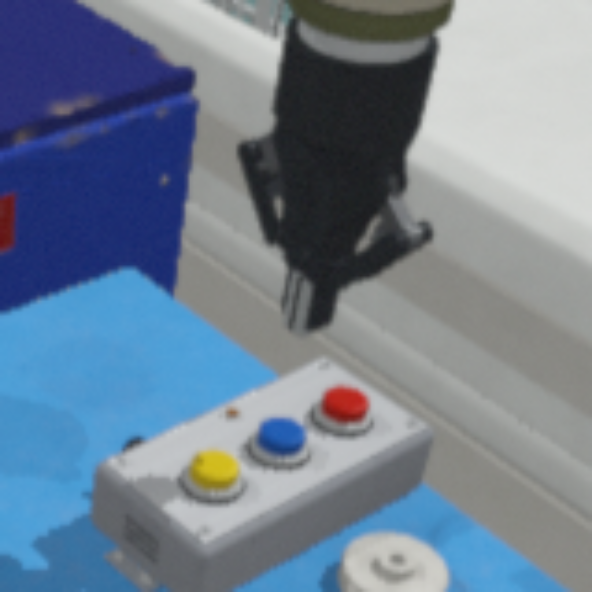

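The scene view agrees: the visible fingertip (403,149) is about 38 mm above the reported TCP. The tip is therefore near z≈144, centred over blue. I'll descend in cautious stages, watching the force.

>>> send_rows(targets=[0, 0, 0, 0, 0, 0.25, -1, 0, 0, 0, 0, 0, 0.2, -1, 0, 0, 0, 0, 0, 0, -1])

```text
time_s: 1.35
eef_pos: [540.4, 31.3, 75.4]
ee_rot: [-0.001, 0.707, 0.707, -0.001]
force: [-0.3, -0.4, 0.3]
grip_width: 0.002
grip_force: 0.0
```

>>> send_rows(targets=[0, 0, 0, 0, 0, 0.05, -1, 0, 0, 0, 0, 0, 0.05, -1, 0, 0, 0, 0, 0, 0.05, -1, 0, 0, 0, 0, 0, 0.05, -1, 0, 0, 0, 0, 0, 0, -1])

```text
time_s: 1.98
eef_pos: [541.1, 31.2, 64.7]
ee_rot: [-0.0, 0.707, 0.707, -0.0]
force: [-0.5, -0.2, 0.8]
grip_width: -0.002
grip_force: 0.0
```

>>> send_rows(targets=[0, 0, 0, 0, 0, 0.08, -1, 0, 0, 0, 0, 0, 0.08, -1, 0, 0, 0, 0, 0, 0.08, -1, 0, 0, 0, 0, 0, 0.08, -1, 0, 0, 0, 0, 0, 0, -1])

```text
time_s: 2.6
eef_pos: [541.0, 31.2, 45.3]
ee_rot: [-0.0, 0.707, 0.707, -0.0]
force: [-0.1, -0.2, -0.1]
grip_width: 0.0
grip_force: 0.0
```

```bash
python3 - <<'E'
from h import *
p=monitor.sense();print(p['eef_pos'],p['force'])
s=cap('side','b3.png');c=cap('scene','a3.png')
i=np.hstack([cv2.resize(s['img'][190:280,310:410],None,fx=4,fy=4),cv2.resize(c['img'][120:210,350:450],None,fx=4,fy=4)])
cv2.imwrite('pics/f.png',i[:,:,::-1])
E
```

```text
[540.96790794  31.24755155  45.26414216] [-0.10919654 -0.15524974 -0.10747059]
```

View pics/f.png

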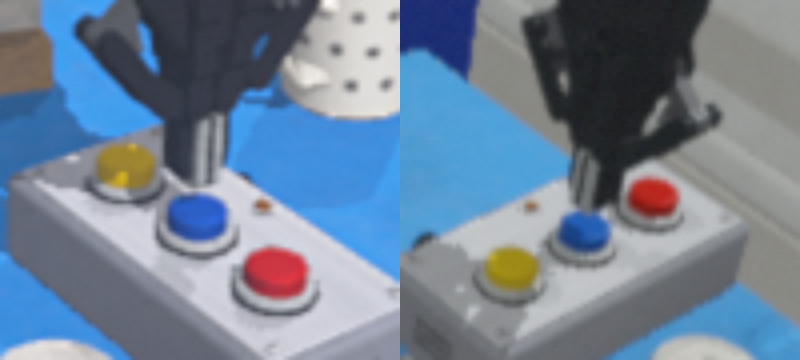

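Both views show the shut tip straight above blue, about 15 mm up, and clear of yellow and red. I'll keep going down slowly.

>>> send_rows(targets=[0, 0, 0, 0, 0, 0.05, -1, 0, 0, 0, 0, 0, 0.05, -1, 0, 0, 0, 0, 0, 0.04, -1, 0, 0, 0, 0, 0, 0.03, -1, 0, 0, 0, 0, 0, 0, -1])

```text
time_s: 3.32
eef_pos: [541.1, 31.2, 35.4]
ee_rot: [-0.0, 0.707, 0.707, -0.0]
force: [-0.1, 1.1, 1.2]
grip_width: -0.003
grip_force: 0.0
```

>>> send_rows(targets=[0, 0, 0, 0, 0, 0.03, -1, 0, 0, 0, 0, 0, 0, -1])

```text
time_s: 3.58
eef_pos: [541.1, 31.2, 33.6]
ee_rot: [-0.0, 0.707, 0.707, -0.0]
force: [0.5, -0.1, -1.3]
grip_width: 0.001
grip_force: 0.0
```

>>> send_rows(targets=[0, 0, 0, 0, 0, 0.03, -1, 0, 0, 0, 0, 0, 0, -1])

```text
time_s: 3.82
eef_pos: [541.1, 31.2, 31.7]
ee_rot: [-0.0, 0.707, 0.707, -0.0]
force: [-0.4, -0.6, 0.7]
grip_width: 0.001
grip_force: 0.0
```

>>> send_rows(targets=[0, 0, 0, 0, 0, 0.03, -1, 0, 0, 0, 0, 0, 0, -1])

```text
time_s: 4.08
eef_pos: [541.3, 31.2, 30.1]
ee_rot: [0.0, 0.707, 0.707, 0.0]
force: [-0.1, 0.4, 2.5]
grip_width: -0.002
grip_force: 0.7
```

>>> send_rows(targets=[0, 0, 0, 0, 0, 0.03, -1, 0, 0, 0, 0, 0, 0, -1])

```text
time_s: 4.32
eef_pos: [541.3, 31.2, 28.3]
ee_rot: [0.0, 0.707, 0.707, 0.0]
force: [0.3, 0.1, 2.5]
grip_width: -0.001
grip_force: 1.2
```

>>> send_rows(targets=[0, 0, 0, 0, 0, 0.03, -1, 0, 0, 0, 0, 0, 0, -1])

```text
time_s: 4.58
eef_pos: [541.3, 31.2, 26.5]
ee_rot: [0.0, 0.707, 0.707, 0.0]
force: [0.0, 0.9, 2.9]
grip_width: 0.002
grip_force: 1.7
```

>>> send_rows(targets=[0, 0, 0, 0, 0, 0.02, -1, 0, 0, 0, 0, 0, 0, -1])

```text
time_s: 4.82
eef_pos: [541.4, 31.2, 25.8]
ee_rot: [0.0, 0.707, 0.707, 0.0]
force: [-2.8, -0.2, 7.9]
grip_width: -0.005
grip_force: 4.0
```

>>> send_rows(targets=[0, 0, 0, 0, 0, 0.01, -1, 0, 0, 0, 0, 0, 0, -1])

```text
time_s: 5.08
eef_pos: [541.4, 31.2, 25.7]
ee_rot: [0.0, 0.707, 0.707, 0.0]
force: [-3.6, -0.1, 12.8]
grip_width: -0.0
grip_force: 6.4
```

Blue is fully down with the fingers on it: the force climbs from about 3 N to 12.8 N at the stop. The effective tip is therefore TCP + 37 mm, and I'll use that for the tongue. Lifting off now.

>>> send_rows(targets=[0, 0, 0, 0, 0, -0.08, -1, 0, 0, 0, 0, 0, -0.25, -1, 0, 0, 0, 0, 0, -0.65, -1, 0, 0, 0, 0, 0, -0.65, -1, 0, 0, 0, 0, 0, 0, -1])

```text
time_s: 5.7
eef_pos: [542.5, 31.0, 125.6]
ee_rot: [0.002, 0.707, 0.707, 0.002]
force: [-0.2, -0.2, 0.1]
grip_width: 0.0
grip_force: 0.0
```

>>> send_rows(targets=[0, 0, 8.5, 0.9, -0.25, 0, -1, 0, 0, 8.5, 0.9, -0.25, 0, -1, 0, 0, 0, 0.9, -0.5, 0, -1, 0, 0, 0, 0.9, -0.5, 0, -1, 0, 0, 0, 0, 0, 0, -1])

```text
time_s: 6.32
eef_pos: [491.6, 264.8, 121.6]
ee_rot: [-0.001, 0.802, 0.597, -0.001]
force: [0.7, -1.0, -1.0]
grip_width: -0.001
grip_force: 0.0
```

>>> send_rows(targets=[0, 0, 0, 0.9, -0.7, 0, -1, 0, 0, 0, 0.87, -0.66, 0, -1, -7.5, 0, 0, 0, 0, 0, -1, -7.5, 0, 0, 0, 0, 0, -1, 0, 0, 0, 0, 0, 0, -1])

```text
time_s: 6.95
eef_pos: [448.3, 378.3, 121.6]
ee_rot: [0.105, 0.797, 0.591, 0.076]
force: [0.3, 0.1, 0.6]
grip_width: -0.001
grip_force: 0.0
```

```bash
python3 - <<'E'
from h import *
from scipy.spatial.transform import Rotation as Ro
p=monitor.sense();R=Ro.from_quat(np.roll(p['ee_rot'],-1)).as_matrix();print(p['eef_pos'],R.round(3))
print('tip',p['eef_pos']-37.3*R[:,2])
print((R.T@(np.array([444,390,2.])-p['eef_pos'])/60).round(3))
w=cap('wrist','w4.png');cv2.imwrite('pics/g.png',w['img'][:,:,::-1])
for n,P in dict(f=(478,380,53),L=(491,422,53),R=(465,335,53)).items():
    X=w['R']@np.array(P)+w['t'];r=np.arctan2(np.hypot(X[0],X[1]),X[2]);k=r*309.7/np.hypot(X[0],X[1]);print(n,X[0]*k+316,X[1]*k+202.8)
E
```

```text
[448.27750719 378.30817652 121.64816596] [[ 0.291  0.925  0.245]
 [ 0.957 -0.281 -0.077]
 [-0.002  0.257 -0.966]]
tip [439.12052415 381.17232412 157.69308682]
[ 0.17  -0.634  1.895]
f 326.68112944049074 187.26887110645637
L 327.3192223798721 135.1918099860666
R 326.81285525487675 238.38514823317024
```

View pics/g.png

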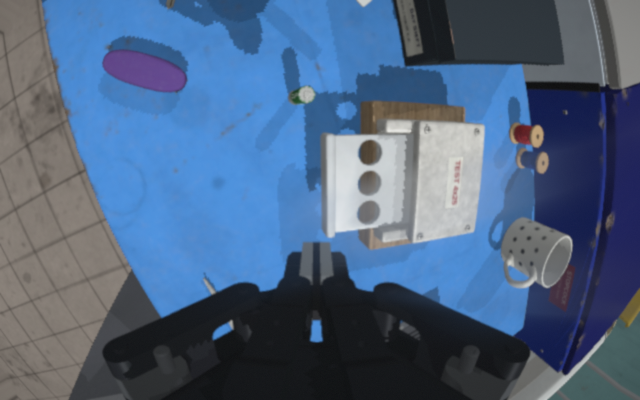

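The wrist view shows the end plate's front edge running from about (321,136) to (325,236), close to the prediction (327,135)–(327,238). The battery at (302,95) is well clear of the path.

```bash
python3 - <<'E'
from h import *
w=dict(np.load('pics/w4.png.npz'))
l,r=ray(w,321,135,53,True),ray(w,325,237,53,True)
print(l,r,np.linalg.norm(l-r),np.degrees(np.arctan2(l[0]-r[0],l[1]-r[1])),(l+r)/2)
b=[ray(w,362,101,42,True),ray(w,362,247,42,True)];print(b)
c=[ray(w,484,124,68,True),ray(w,477,238,68,True)];print(c)
print(ray(w,308,94,50,True))
E
```

```text
[485.95559918 423.75420022  53.        ] [463.85221999 336.92344906  53.        ] 89.59988124446939 14.281719262427657 [474.90390959 380.33882464  53.        ]
[array([533.27783048, 440.13324955,  42.        ]), array([497.77961341, 305.84826222,  42.        ])]
[array([648.35099142, 391.15268675,  68.        ]), array([622.26550179, 270.73631735,  68.        ])]
[486.0900194  458.86779835  50.        ]
```

>>> send_rows(targets=[0, 0, 0, 0.15, -0.36, 0.4, -1, 0, 0, 0, 0, -0.1, 0.6, -1, 0, 0, 0, 0, -0.1, 0.5, -1, 0, 0, 0, 0, -0.1, 0.39, -1, 0, 0, 0, 0, 0, 0, -1])

```text
time_s: 7.62
eef_pos: [444.1, 388.3, 1.0]
ee_rot: [0.105, 0.798, 0.589, 0.075]
force: [0.1, -0.4, 0.6]
grip_width: 0.001
grip_force: 0.0
```

>>> send_rows(targets=[0, 0, 0, 0, 0.16, 0.043, -1, 0, 0, 0, 0, 0.16, 0.043, -1, 0, 0, 0, 0, 0, 0, -1])

```text
time_s: 8.0
eef_pos: [464.1, 383.8, 3.5]
ee_rot: [0.105, 0.797, 0.589, 0.078]
force: [-0.5, 0.4, -0.7]
grip_width: -0.002
grip_force: 0.0
```

>>> send_rows(targets=[0, 0, 0, 0, 0.08, 0.021, -1, 0, 0, 0, 0, 0.08, 0.021, -1, 0, 0, 0, 0, 0.08, 0.021, -1, 0, 0, 0, 0, 0, 0, -1])

```text
time_s: 8.5
eef_pos: [477.3, 379.6, 2.8]
ee_rot: [0.105, 0.797, 0.59, 0.078]
force: [0.7, -0.0, -0.9]
grip_width: -0.001
grip_force: 0.0
```

```bash
python3 - <<'E'
from h import *
cap('scene','a5.png');cap('side','b5.png')
p=monitor.sense();print(p['eef_pos'],p['force'],p['wrist_torque'])
E
```

```text
[477.01119333 379.71648085   2.69426431] [-0.0218209  -0.33676469  0.02921957] [ 0.00301885  0.12659528 -0.00563177]
```

>>> send_rows(targets=[0, 0, 0, 0, 0.08, 0.021, -1, 0, 0, 0, 0, 0.08, 0.021, -1, 0, 0, 0, 0, 0.08, 0.021, -1, 0, 0, 0, 0, 0.08, 0.021, -1, 0, 0, 0, 0, 0, 0, -1])

```text
time_s: 9.22
eef_pos: [496.5, 373.7, 2.9]
ee_rot: [0.105, 0.797, 0.59, 0.078]
force: [-0.0, -0.2, -0.5]
grip_width: 0.002
grip_force: 0.0
```

```bash
python3 - <<'E'
from h import *
p=monitor.sense();print(p['eef_pos'],p['force'])
# difference old vs new side/wrist image around slide
w=cap('wrist','w6.png');s=cap('side','b6.png')
a=dict(np.load('pics/b.png.npz'))['img'].astype(int)
for f in ('b5','b6'):
    d=np.abs(dict(np.load(f'pics/{f}.png.npz'))['img'].astype(int)-a).sum(2)>90
    print(f);[print(''.join('#' if x else '.' for x in r[225:335:1])) for r in d[165:226:3]]
E
```

```text
[496.50819621 373.71617135   2.90251329] [-0.0107538  -0.17536573 -0.4704051 ]
b5
################....#########.................................................................................
########....####...#########.............................#####################................................
..########..##########..###.........................###########################...............................
###########..############.....######################..############################............................
#########......####..##############################....##############################.........................
#########......#####...##############################....###############################......................
............###.#####.#################....###########....#################################...................
.............###.##.##.#################################....###############################...................
...........###.#####.##.###############....##############....##############################...................
............###.###
[... 2946 characters left out ...]
#####################.#####.......
...................................................###.###################################################....
....................................................########################################################..
...............................................####.######..#...######################............######......
................................................#########...##################.......................#######..
.................................................#######################................................###...
...................................................#################..........................................
```

>>> send_rows(targets=[0, 0, 0, 0, 0.07, 0.018, -1, 0, 0, 0, 0, 0.07, 0.018, -1, 0, 0, 0, 0, 0, 0, -1])

```text
time_s: 9.7
eef_pos: [504.8, 371.2, 3.0]
ee_rot: [0.105, 0.797, 0.59, 0.078]
force: [-0.0, 0.2, 0.6]
grip_width: 0.001
grip_force: 0.0
```

>>> send_rows(targets=[0, 0, 0, 0, 0.04, 0.01, -1, 0, 0, 0, 0, 0, 0, -1])

```text
time_s: 9.95
eef_pos: [506.9, 370.6, 3.0]
ee_rot: [0.105, 0.797, 0.59, 0.078]
force: [0.3, -0.5, -0.5]
grip_width: -0.003
grip_force: 0.0
```

>>> send_rows(targets=[0, 0, 0, 0, 0.04, 0.01, -1, 0, 0, 0, 0, 0, 0, -1])

```text
time_s: 10.2
eef_pos: [509.3, 369.9, 3.1]
ee_rot: [0.105, 0.797, 0.59, 0.078]
force: [-0.3, 0.3, 0.1]
grip_width: -0.005
grip_force: 0.0
```

```bash
python3 - <<'E'
from h import *
w=cap('wrist','w7.png');v=dict(np.load('pics/w6.png.npz'));z=dict(np.load('pics/w4.png.npz'))
for n,c in (('w4',z),('w6',v),('w7',w)):
    g=c['img'].astype(int)
    print(n)
    for r in range(120,261,20):
        d=g[r,:,0]; print(r,' '.join(str(x) for x in d[290:460:5]))
for n,c in (('w6',v),('w7',w)):
    for P in ((476,380,53),(515,369,53),(501,375,53)):
        X=c['R']@np.array(P)+c['t'];h=np.hypot(X[0],X[1]);k=np.arctan2(h,X[2])*309.7/h;print(n,P,X[:2]*k+[316,202.8])
E
```

```text
w4
120 79 78 80 55 52 52 52 52 52 51 52 50 47 44 61 79 79 120 106 113 158 153 155 148 137 117 116 126 122 123 116 113 109 100
140 78 81 79 63 51 52 79 116 202 189 201 200 201 202 199 162 107 172 200 195 201 190 178 162 117 97 181 198 199 198 196 197 200 204
160 81 81 79 67 53 57 74 111 205 193 210 209 210 209 141 82 83 102 191 203 203 190 182 141 119 100 203 197 197 192 195 195 213 211
180 72 74 73 71 50 54 73 112 210 198 218 218 216 207 92 99 102 116 141 198 200 185 183 140 135 133 198 187 194 200 201 203 213 183
200 75 76 79 81 84 88 94 116 197 196 216 214 206 202 193 183 161 191 197 197 198 184 183 134 129 147 196 193 187 191 189 195 207 177
220 80 83 82 83 83 86 89 113 195 204 222 217 205 196 122 109 121 147 196 196 196 177 169 130 120 201 192 190 194 192 191 198 193 198
240 78 78 78 76 77 76 80 84 86 82 83 83 86 87 94 96 151 150 139 202 194 179 159 153 121 200 200 194 148 109 94 87 89 86
260 30 32 57 93 94 37 82 94 92 45 46 55 74 74 75 76 78 79 75 73 73 73 72 75 82 82 77 81 85 81 88 79 78 76
w6
120 55 54 53 53 52 50 52 55 56 56 52 47 45 47 49 77 82 83 79 87 119 115 119 118 109 1
[... 1522 characters left out ...]
7 135 133 124 127 125 134 191 199
220 75 76 78 84 67 70 71 73 75 107 111 125 167 197 192 194 196 197 198 200 204 201 198 184 163 155 139 136 136 125 126 154 193 194
240 75 76 73 75 60 59 65 75 83 107 106 147 203 206 201 201 202 202 203 205 204 203 187 184 129 124 121 111 117 118 123 194 199 196
260 32 31 58 96 96 39 85 100 95 52 55 102 212 206 210 212 215 216 215 214 212 188 114 112 111 104 105 120 101 99 164 207 196 199
w6 (476, 380, 53) [299.05388531 272.30931464]
w6 (515, 369, 53) [377.97043201 259.75659395]
w6 (501, 375, 53) [350.175367   260.95790309]
w7 (476, 380, 53) [270.84513539 275.51144454]
w7 (515, 369, 53) [353.41878005 263.47068242]
w7 (501, 375, 53) [323.79815868 264.51663848]
```

The plate's front edge stays at column ~345 while the block moves past it, so the finger is driving the tongue home. I'll continue until it reaches the stop.

>>> send_rows(targets=[0, 0, 0, 0, 0.03, 0.008, -1, 0, 0, 0, 0, 0, 0, -1])

```text
time_s: 10.5
eef_pos: [511.0, 369.4, 3.1]
ee_rot: [0.105, 0.797, 0.59, 0.078]
force: [-0.6, -0.7, -0.4]
grip_width: -0.001
grip_force: 0.1
```

>>> send_rows(targets=[0, 0, 0, 0, 0.03, 0.008, -1, 0, 0, 0, 0, 0, 0, -1])

```text
time_s: 10.75
eef_pos: [512.8, 368.9, 3.1]
ee_rot: [0.105, 0.797, 0.59, 0.078]
force: [-1.0, 0.3, -0.6]
grip_width: -0.004
grip_force: 0.1
```

>>> send_rows(targets=[0, 0, 0, 0, 0.03, 0.008, -1, 0, 0, 0, 0, 0, 0, -1])

```text
time_s: 11.0
eef_pos: [514.4, 368.4, 3.0]
ee_rot: [0.105, 0.797, 0.59, 0.078]
force: [-1.0, 0.7, 0.4]
grip_width: 0.003
grip_force: 0.9
```

>>> send_rows(targets=[0, 0, 0, 0, 0.02, 0.005, -1, 0, 0, 0, 0, 0, 0, -1])

```text
time_s: 11.25
eef_pos: [514.9, 368.2, 2.9]
ee_rot: [0.105, 0.797, 0.59, 0.077]
force: [-5.8, 2.5, 3.4]
grip_width: 0.002
grip_force: 3.0
```

>>> send_rows(targets=[0, 0, 0, 0, 0.02, 0.005, -1, 0, 0, 0, 0, 0, 0, -1])

```text
time_s: 11.5
eef_pos: [516.0, 367.8, 3.0]
ee_rot: [0.105, 0.797, 0.59, 0.077]
force: [-5.4, 1.8, 2.0]
grip_width: 0.0
grip_force: 3.3
```

>>> send_rows(targets=[0, 0, 0, 0, -0.1, -0.026, -1, 0, 0, 0, 0, -0.4, -0.107, -1, 0, 0, 0, 0, -0.4, -0.107, -1, 0, 0, 0, 0, -0.1, -0.9, -1, 0, 0, 0, 0, 0, 0, -1])

```text
time_s: 12.12
eef_pos: [445.1, 391.5, 57.3]
ee_rot: [0.105, 0.796, 0.59, 0.081]
force: [0.9, 0.3, 0.0]
grip_width: 0.002
grip_force: 0.0
```

>>> send_rows(targets=[0, 0, 0, 0, 0, -0.8, -1, 0, 0, 0, 0, 0, 0, -1, 0, 0, 0, 0, 0, 0, -1])

```text
time_s: 12.5
eef_pos: [432.5, 392.9, 99.0]
ee_rot: [0.105, 0.797, 0.59, 0.077]
force: [-0.2, -0.5, -0.5]
grip_width: -0.0
grip_force: 0.0
```

```bash
python3 - <<'E'
from h import *
w=cap('wrist','w8.png');s=cap('side','b8.png');a=cap('scene','a8.png')
p=monitor.sense();print(p['eef_pos'],p['force'])
def px(P):
    X=w['R']@np.array(P)+w['t'];h=np.hypot(X[0],X[1]);k=np.arctan2(h,X[2])*309.7/h;return (X[:2]*k+[316,202.8]).round()
for P in ((476,380,53),(515,369,53),(526,411,53),(505,325,53)): print(P,px(P))
g=w['img'].astype(int)
c0=int(px((515,369,53))[0])
for r in range(int(px((526,411,53))[1])-20,int(px((505,325,53))[1])+20,8): print(r,c0-30,' '.join(str(x) for x in g[r,c0-30:c0+30:3,0]))
x=dict(np.load('pics/a.png.npz'))['img'][190:310,210:320];y=a['img'][190:310,210:320]
cv2.imwrite('pics/z.png',cv2.resize(np.hstack([x,y]),None,fx=3,fy=3)[:,:,::-1])
E
```

```text
[432.37505393 392.78021542  98.63216454] [-0.29017137 -0.11564484  0.94140313]
(476, 380, 53) [355. 204.]
(515, 369, 53) [399. 200.]
(526, 411, 53) [400. 149.]
(505, 325, 53) [398. 248.]
129 369 77 52 46 44 44 44 51 79 81 82 79 86 150 116 115 111 112 118 118 110
137 369 74 48 44 45 44 44 50 78 81 83 79 86 101 100 103 103 107 169 204 205
145 369 70 47 45 44 45 45 51 74 83 102 105 108 109 106 111 112 129 174 198 191
153 369 69 45 44 45 46 47 55 76 86 100 99 108 193 199 194 194 192 197 196 197
161 369 65 47 47 47 49 48 57 75 93 99 100 118 194 198 195 199 199 199 198 191
169 369 70 54 49 51 52 53 67 79 95 101 101 126 195 193 196 198 199 201 201 199
177 369 85 61 59 60 62 63 76 84 99 104 106 136 195 190 194 194 194 196 199 191
185 369 82 67 69 70 71 73 85 95 106 109 109 151 196 190 197 199 199 201 201 184
193 369 80 71 71 71 74 75 90 98 108 109 111 168 197 190 203 205 206 207 201 183
201 369 83 80 77 87 84 76 93 98 108 109 113 178 195 198 208 210 211 206 199 176
209 369 88 90 86 88 83 76 96 99 108 108 118 197 193 202 211 212 209 203 198 181
217 369 82 83 85 86 83 77 98 98 107 108 124 199 190 210 217 214 208 204 195 171
225 369 80 82 84 84 77 77 97 101 108 108 136 201 188 219 218 212 210 202 175 132
233 369 79 80 83 84 80 79 95 101 105 107 155 199 196 221 217 209 203 199 183 171
241 369 78 79 80 83 77 80 93 98 102 108 183 199 203 146 118 114 117 112 109 108
249 369 77 77 78 77 77 84 89 90 86 100 163 124 101 100 109 180 184 187 193 196
257 369 73 72 75 76 74 74 75 86 85 114 159 151 161 158 157 193 177 169 146 145
265 369 71 71 71 70 73 72 74 73 72 74 80 72 72 71 70 71 74 74 72 70
```

```bash
python3 - <<'E'
from h import *
for f0,f1,b in (('a','a8',(228,200,286,236)),('b','b8',(280,168,320,200))):
    x,y=[cv2.cvtColor(dict(np.load(f'pics/{f}.png.npz'))['img'],cv2.COLOR_RGB2GRAY) for f in (f0,f1)]
    t=x[b[1]:b[3],b[0]:b[2]]; m=cv2.matchTemplate(y[b[1]-12:b[3]+12,b[0]-12:b[2]+12],t,cv2.TM_CCOEFF_NORMED)
    _,v,_,l=cv2.minMaxLoc(m)
    sh=np.eye(2,3,dtype=np.float32);cc=None
    try: cc,sh=cv2.findTransformECC(t,y[b[1]:b[3],b[0]:b[2]],sh,cv2.MOTION_TRANSLATION)
    except Exception as e: print('ecc',e)
    print(f0,v,l[0]-12,l[1]-12,cc,sh[:,2])
    c=dict(np.load(f'pics/{f0}.png.npz')); u=((b[0]+b[2])/2,(b[1]+b[3])/2)
    print((ray(c,u[0]+sh[0,2],u[1]+sh[1,2],65)-ray(c,*u,65)).round(1))
w4,w8=[dict(np.load(f'pics/{f}.png.npz')) for f in('w4','w8')]
for c,pts in ((w4,[(322,140),(324.5,200),(325.5,220),(325.5,230)]),(w8,[(404,153),(402.5,193),(400,225),(399,237)])):
    P=np.array([ray(c,*p,53,True) for p in pts]);print((P@np.array([.962,-.272,0])).round(1))
def edge(c,r,z): # base top front edge (wood) vs table
    return c['img'][r,330:480:3].tolist()
E
```

```text
ecc OpenCV(4.12.0) /io/opencv/modules/video/src/ecc.cpp:574: error: (-7:Iterations do not converge) NaN encountered. in function 'findTransformECC'

a 0.13204051554203033 3 12 None [14.397041 55.212803]
[-133.9   43.4    0. ]
b 0.6535101532936096 0 0 0.6606523870974368 [-0.5659773  -0.06001662]
[-1.  1.  0.]
[353.  354.5 355.2 355.1]
[398.  398.2 397.7 397.6]
```

```bash
python3 - <<'E'
from h import *
w4,w8=[dict(np.load(f'pics/{f}.png.npz')) for f in('w4','w8')]
e=np.array([.962,-.272,0])
for n,c in(('w4',w4),('w8',w8)):
    for r in (110,116,122,128,134): 
        print(n,r,[tuple(int(v) for v in x) for x in c['img'][r,350:420:4]] if r==122 else '', end='\n' if r==122 else '')
    g=c['img'].astype(int); blue=(g[:,:,2]-g[:,:,0])>40
    for r in range(104,262,6):
        row=blue[r,330:460]; k=np.nonzero(~row)[0]
        if len(k): print(r,330+k[0],(ray(c,330+k[0]-.5,r,0,True)@e).round(1),end='; ')
    print()
E
```

```text
w4 110 w4 116 w4 122 [(44, 82, 123), (43, 81, 123), (44, 81, 122), (76, 67, 54), (81, 71, 56), (80, 68, 53), (114, 98, 78), (102, 102, 100), (103, 103, 101), (140, 140, 136), (190, 189, 184), (191, 191, 187), (187, 187, 183), (190, 190, 185), (189, 189, 184), (180, 180, 176), (111, 111, 108), (104, 104, 101)]
w4 128 w4 134 104 360 408.6; 110 360 408.6; 116 360 408.6; 122 360 408.5; 128 360 408.5; 134 330 376.1; 140 330 376.0; 146 330 375.9; 152 330 375.9; 158 330 375.8; 164 330 375.7; 170 330 375.7; 176 330 375.6; 182 330 375.6; 188 330 375.5; 194 330 375.5; 200 330 375.4; 206 330 375.4; 212 330 375.3; 218 330 375.3; 224 330 375.3; 230 330 375.2; 236 330 375.2; 242 363 414.6; 248 368 421.2; 254 330 375.2; 260 330 375.2; 
w8 110 w8 116 w8 122 [(78, 143, 216), (79, 144, 217), (76, 140, 211), (77, 141, 213), (82, 146, 219), (72, 128, 192), (47, 85, 128), (46, 83, 125), (47, 84, 125), (45, 82, 122), (77, 68, 56), (80, 70, 57), (83, 72, 57), (85, 73, 56), (117, 99, 78), (114, 97, 75), (102, 87, 68), (103, 88, 69)]
w8 128 w8 134 104 330 350.5; 110 330 350.4; 116 388 410.2; 122 388 410.2; 128 388 410.3; 134 388 410.3; 140 388 410.4; 146 388 410.6; 152 388 410.7; 158 388 410.8; 164 388 411.0; 170 387 410.1; 176 387 410.3; 182 387 410.5; 188 387 410.8; 194 387 411.0; 200 387 411.3; 206 386 410.5; 212 386 410.8; 218 386 411.2; 224 385 410.4; 230 385 410.8; 236 385 411.2; 242 384 410.5; 248 384 411.0; 254 330 348.9; 260 330 348.9;
```

The block moved about 2 mm. The plate now stands 12.5 mm in front of the base edge, and fully home would be 12 mm. The tongue is home and the hand is clear, so I'm handing in.

```bash
python3 -c "
from rig import job
print(job.finish_job())"
```

```text
the job is handed in; nothing more can be done
None
```

The job is handed in, with no verdict returned: I pressed the blue button to its stop at about 13 N and lifted off, then pushed the coin-slide tongue home (about 44.5 of 45 mm by camera, block shifted about 2 mm) and moved the hand clear; I took no final picture of the buttons, battery, pulley or mug.

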